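# Switch the ball-blank feeder over to the other chute

### The job

The gate of the feeder leans towards one chute, but the painter at the other chute needs the next wooden balls. With a fingertip, press the raised end of the gate down so that it rocks over its pivot and rests leaning the other way; then push the knob of the stop slide all the way in, so that the four waiting balls run down that other chute and come to rest in it. Only press and push: do not touch the balls, leave the things lying about where they are, and finish clear of everything.

Things in the scene. Friction and masses are not known exactly. Their poses are not given: they have to be found in the camera images.
- feeder: The gravity feeder, fixed on the table; a T from above: sheet-aluminium trough and two chutes on a plywood base. Origin: on the table, below the gate's pivot. +y points along the left chute, -y along the right one, +x up the infeed trough, away from the robot; z up. Base 12 mm thick, 110 x 600 mm, with a stem to x = 305 mm. Yaw within 0.25 either way
- gate (a joint): Lean of the gate, a dark steel channel 220 mm long along the feeder's y, 52 mm wide, walls 40 mm, rocking on a pin along x at height 95 mm. 0 level; +0.28 rests left (+y) end up, feeding the right chute; -0.28 rests right end up, feeding the left one. A steel weight (32 mm across, 48 mm long) on its front tumbles it to the nearer rest once past level; 1 N on the raised tab tips it
- gate_tab_left (a point): Middle of the upper face of the steel thumb tab at the gate's left end: 44 mm along y, 45 mm along x, 3 mm thick, sticking out of the gate's wall towards the robot, at feeder x = -48, y = 86 mm; about 129 mm above the table when up, 82 mm when down on its rest. Free above
- gate_tab_right (a point): The same at the gate's right end, feeder y = -86 mm. One tab is up while the other is down on its rest; either may be up at the start
- stop (a joint): Travel of the stop slide in m: 0 shut (its blade bars the trough and holds the balls back), 0.055 fully in against its end stop (the blade has left the trough on the left side). Moves along the feeder's +y, takes about 1.5 to 3 N and stays where it is left. Starts at 0
- stop_knob (a point): Middle of the flat outer face of the stop slide's push knob: black disc 32 mm across, 12 mm thick, facing the feeder's -y, on the right end of a flat steel bar (12 x 8 mm) lying across the top of the trough. At feeder x = 85 mm, 166.5 mm above the table, y = -112 mm while shut. Pushed along +y by 55 mm. Free for 100 mm on its outer (-y) side
- ball1_center (a point): Centre of a plain wooden ball, 40 mm in diameter, 23 g, one of four waiting in a row in the infeed trough behind the stop blade (number 1 lowest, touching the blade)
- ball2_center (a point): Centre of a plain wooden ball, 40 mm in diameter, 23 g, one of four waiting in a row in the infeed trough behind the stop blade (number 1 lowest, number 2 here)
- ball3_center (a point): Centre of a plain wooden ball, 40 mm in diameter, 23 g, one of four waiting in a row in the infeed trough behind the stop blade (number 1 lowest, number 3 here)
- ball4_center (a point): Centre of a plain wooden ball, 40 mm in diameter, 23 g, one of four waiting in a row in the infeed trough behind the stop blade (number 1 lowest, number 4 here)
- paint_tub: pink open paint tub 75 x 55 x 30 mm; loose bystander, to be left where it is. Origin: middle of its underside
- tape_roll: roll of tape, 70 mm across, 20 mm high; loose bystander, to be left where it is. Origin: middle of its underside
- brush: paint brush, 170 mm long, lying; loose bystander, to be left where it is. Origin: middle of its underside
- glitter_jar: glitter jar, 52 mm across, 65 mm high; loose bystander, to be left where it is. Origin: middle of its underside
- ribbon_spool: ribbon spool, 60 mm across, 31 mm high; loose bystander, to be left where it is. Origin: middle of its underside
- bell_ornament: brass bell ornament, 60 mm across, 55 mm high; loose bystander, to be left where it is. Origin: middle of its underside
- glue_bottle: glue bottle, 44 mm across, 110 mm high; loose bystander, to be left where it is. Origin: middle of its underside
- water_cup: white cup, 68 mm across, 75 mm high; loose bystander, to be left where it is. Origin: middle of its underside
- chute_left (a point): Middle of the left chute's floor, 59 mm above the table, feeder y = 199 mm. The chute is 56 mm wide, runs along y from 114 mm (floor 71 mm high) down to its closed end at 284 mm (floor 47 mm high) and has room for four balls in a row; walls 30 mm
- chute_right (a point): The same for the right chute, feeder y = -199 mm
- trough_mouth (a point): Lower end of the infeed trough's floor, at feeder x = 28 mm, 112 mm above the table. The trough is 51 mm wide and slopes up along +x to x = 300 mm (floor 134 mm high); its wall tops are 36 mm above its floor, at most 176 mm above the table
Mind the look-alikes: they are no part of the job. Leave any green or purple look-alike of the part that bears ball2_center alone.

How it is judged:
On the way, in this order (a step that is already met when the one before it is completed fails the run):
1. the gate has been rocked over its pivot and rests leaning the other way, while the stop slide is still shut (distance of gate_tab_left from where it was at the start of the episode above 0.0245 m and (value of joint gate above 0.25 rad or value of joint gate below -0.25 rad) and value of joint stop below 0.012 m and velocity of joint gate between -0.1 and 0.1 rad/s), for 0.2 s.
2. the stop slide has been pushed in (value of joint stop above 0.045 m), for 0.1 s.
At the end, for the whole second after the job is handed in: The gate rests leaning opposite to its start (lean over 0.25 rad, tab over 24.5 mm from its start), the stop slide is in by over 45 mm, and all four balls lie still in the chute the gate now leans to, centres over 120 mm from the pivot along the feeder's y and 55 to 110 mm high (distance of gate_tab_left from where it was at the start of the episode above 0.0245 m and ((value of joint gate below -0.25 rad and y of each of ball1_center, ball2_center, ball3_center, ball4_center in the frame of feeder above 0.12 m) or (value of joint gate above 0.25 rad and y of each of ball1_center, ball2_center, ball3_center, ball4_center in the frame of feeder below -0.12 m)) and value of joint stop above 0.045 m and velocity of joint gate between -0.1 and 0.1 rad/s and z of ball1_center in the frame of feeder between 0.055 and 0.11 m and z of ball2_center in the frame of feeder between 0.055 and 0.11 m and z of ball3_center in the frame of feeder between 0.055 and 0.11 m and z of ball4_center in the frame of feeder between 0.055 and 0.11 m and linear speed of each of ball1, ball2, ball3, ball4 below 0.05 m/s); the robot touches nothing.
It fails at once if the robot touches, carries or lifts a ball (contact force between any of the arm, the fingers and ball1 above 0.3 N or z of any of ball1_center, ball2_center, ball3_center, ball4_center in the frame of feeder above 0.19 m or contact force between any of the arm, the fingers and ball2 above 0.3 N or contact force between any of the arm, the fingers and ball3 above 0.3 N or contact force between any of the arm, the fingers and ball4 above 0.3 N).
It fails at once if a ball leaves the feeder (z of any of ball1_center, ball2_center, ball3_center, ball4_center in the frame of feeder below 0.045 m).
It fails at once if a thing lying about is moved by more than 20 mm (distance of any of paint_tub, tape_roll, brush, glitter_jar, ribbon_spool, bell_ornament, glue_bottle, water_cup from where it was at the start of the episode above 0.02 m).
It also fails if it takes over 48 s, if anything falls off the work surface, if the arm or the gripper's body presses on something with over 40 N, if the wrist force passes 120 N, or if a joint passes its speed limit or range.

### The arm

A 6-joint arm with a two-finger parallel gripper is mounted at the origin on the work surface. World frame = base frame: x ahead of the robot, y to its left, z up, the work surface at z = 0. Lengths are in m, angles in rad, forces in N, time in s.
With the tool pointing down it reaches from about 0.375 to 0.975 m from the base axis. Payload 3.8 kg.
Tool frame: the origin (TCP) lies at the very end of the fingers, on their centre line; the grasp point (between the pads) lies 19 mm behind it; z points along the fingers, y is the direction in which the jaws open and shut (so a half turn about z gives the same grasp; the last joint's range is limited). The gripper opens to 88 mm and grips with 3 to 60 N. Pads are 18 mm wide; open, the fingers measure 123 mm over their backs; the gripper's body (75 mm by 187 mm) begins 45 mm behind the grasp point.
Start: joints at [1.307, 0.264, 1.604, -0, 1.274, -0.037], TCP at [0.152, 0.658, 0.239] pointing down, gripper open.
Joint ranges: [-2.63, 2.63], [-0.94, 2.18], [0.31, 2.57], [-1.31, 4.45], [0, 2.66], [-2.55, 2.55]. Speed limits (rad/s): [2.57, 2.57, 3.14, 3.14, 3.14, 3.14].

### API

Orientations are given as a rotation vector (axis times angle).
In Python, from plant import r gives the robot as it stands.
- The arm moves only by the tool jog_arm, never from a script. Its argument "moves" is a list that holds one entry, the list of rows, each a list of 4 numbers: the shift along the tool's x, y, z in cm, then the turn about the tool's z in rad. A call has 1 to 12 rows; each row is the pose to reach, as a shift and turn from the pose commanded when the call began, along the tool's axes at that moment; what a row does not reach only later rows make up. A row lasts 1/8 s, in which the tool goes at most 62.5 mm and 10.7 degrees, less where a joint would pass 70% of its speed; a pose out of reach is approached as far as the arm can. A call with a gripper value outside its range is refused whole. "gripper" is the gripper's target within -1 to 1 (shut at 1, half-way at 0, fully open at -1), set as the call begins (left out, the last holds). The fingers move at their own pace and stop on an object; "squeeze" is the grip in N (left out, the last holds). Time passes only in rows, so rows that repeat a pose let the fingers close. It gives the time, the measured TCP pose, the force and the opening at its end, in the units of the state.
- r.get_obs(): the state, without advancing time (a new reading comes with each control period).
- r.read_camera(name): name is "scene" or "top"; returns the picture (480x640x3 uint8, red, green, blue); there is no depth.
- r.calibration(name): a dict with "fov_y" (degrees; the focal length in pixels is half the picture's height over the tangent of half this angle, whatever the lens; pixels are square), "cx", "cy" (the principal point, pixels), "T" (4x4, takes a point from camera to world coordinates). Camera axes: x right, y down, z forward; pixel columns grow to the right and rows downward; lengths in m; the calibration is good to about 2 mm. A picture is of the moment at which its call begins. calibration takes no time and is no camera call.
- r.finish_job(): hands the job in, once; it reports no verdict.
The state is a dict: "clock": time; "q": joint angles; "dq": joint speeds; "tau": joint torques, N m; "position": TCP position; "tool_rot": TCP orientation; "wrist_force": force on the tool from outside, world axes, zero at the start; "ft_torque": the same for the moment, N m; "opening": finger opening in m.
Only numpy, scipy, OpenCV 4.12 (cv2) and the standard library are available. Lean on these libraries where they do the work, as an engineer would, in place of code of your own. Each camera call takes 0.05 s, during which the arm holds its last target.

## Working session

There is one attempt and no reset: what is moved stays moved. The work goes in short steps, Python scripts to look and compute and a tool call to move; the robot and the scene stay as the last step left them, time stands still between calls to the robot, and variables do not carry over. Pictures are saved under pics/ and viewed, and the job is handed in when it is done.

Besides the shell and the picture viewer there is one more tool, called after "Emit:" as a command line: name --argument value ..., lists and objects as JSON in quotes. jog_arm: Moves the arm, as the interface text tells. Its arguments: {"type":"object","properties":{"moves":{"type":"array"},"gripper":{"type":"number"},"squeeze":{"type":"number"}},"required":["moves"]}

```bash
mkdir -p pics; ls
python3 - <<'E'
from plant import r
import cv2
for n in("scene","top"):
    im=r.read_camera(n); cv2.imwrite(f"pics/{n}0.png",im[:,:,::-1]); c=r.calibration(n); print(n,c)
o=r.get_obs(); print(o)
E
```

```text
pics
scene {'fov_y': 46.34498647263583, 'cx': 323.37880474982416, 'cy': 239.5679744589705, 'T': array([[ 0.69784721,  0.5558044 , -0.45176403,  1.04670586],
       [ 0.7162001 , -0.53429968,  0.44897803, -0.44954852],
       [ 0.00816659, -0.63687151, -0.77092671,  0.92983829],
       [ 0.        ,  0.        ,  0.        ,  1.        ]])}
top {'fov_y': 44.2011787101365, 'cx': 319.4613335376439, 'cy': 236.98129766784632, 'T': array([[ 1.49613935e-03, -9.98029687e-01,  6.27256426e-02,
         4.60392809e-01],
       [-9.99947451e-01, -8.56959649e-04,  1.02157511e-02,
         3.83412236e-02],
       [-1.01418696e-02, -6.27376306e-02, -9.97978523e-01,
         1.34989163e+00],
       [ 0.00000000e+00,  0.00000000e+00,  0.00000000e+00,
         1.00000000e+00]])}
{'clock': 0.1, 'q': array([ 1.30707262e+00,  2.64666779e-01,  1.60521511e+00, -4.22074671e-05,
        1.27370448e+00, -3.68919755e-02]), 'dq': array([-0.00060285, -0.00106156, -0.00196475, -0.00098578,  0.00048291,
       -0.00127318]), 'tau': array([ 7.53283657e-04, -5.03613353e+01, -3.58072793e+01,  7.30969082e-02,
        2.31726933e-02, -3.54411804e-05]), 'position': array([0.15164623, 0.65709391, 0.23753201]), 'tool_rot': array([-3.55494281e-01, -3.12115259e+00,  3.10563755e-03]), 'wrist_force': array([0.28436392, 0.65358593, 0.10243576]), 'ft_torque': array([0.00412001, 0.01414676, 0.0405204 ]), 'opening': 0.08823418856842183}
```

View pics/scene0.png

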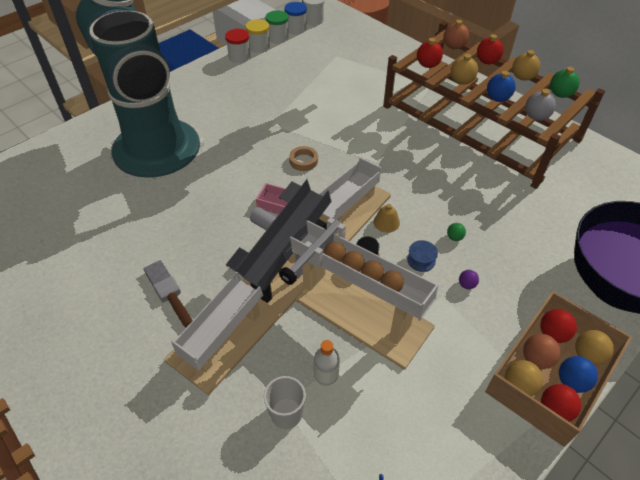

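View pics/top0.png

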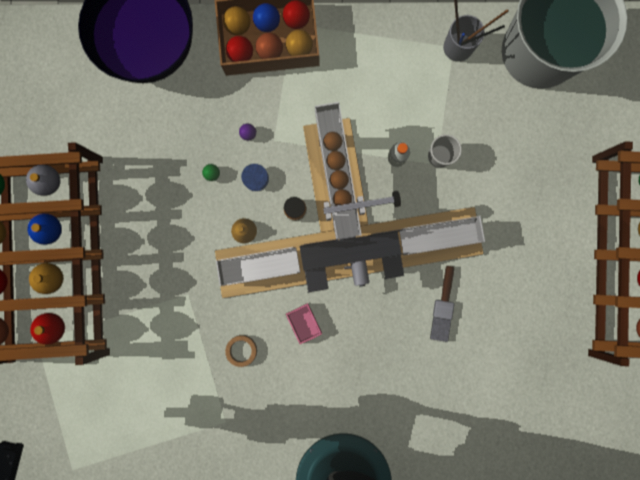

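Run:
```python
import cv2
a=cv2.imread("pics/top0.png")[90:310,205:505]; cv2.imwrite("pics/topc.png",cv2.resize(a,None,fx=2.65,fy=2.65,interpolation=cv2.INTER_CUBIC))
a=cv2.imread("pics/scene0.png")[150:400,160:460]; cv2.imwrite("pics/scc.png",cv2.resize(a,None,fx=2.4,fy=2.4,interpolation=cv2.INTER_CUBIC))
```

```text
(no output)
```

View pics/topc.png

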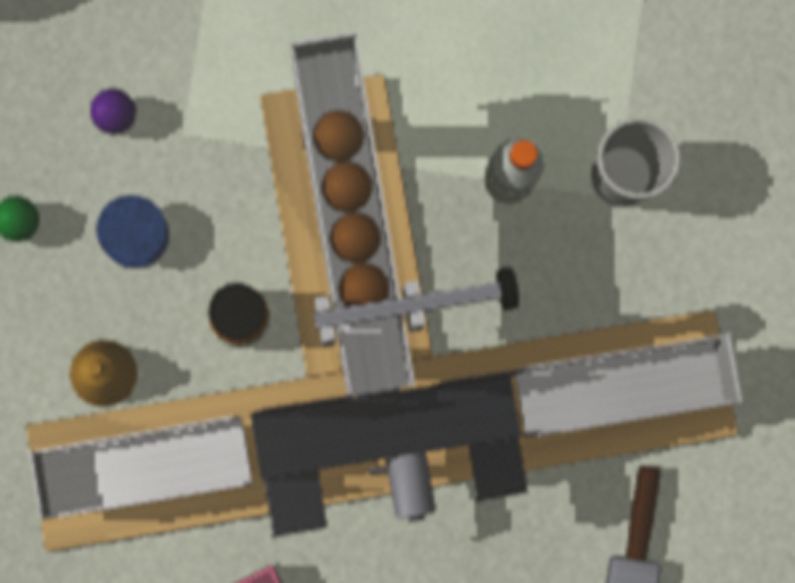

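View pics/scc.png

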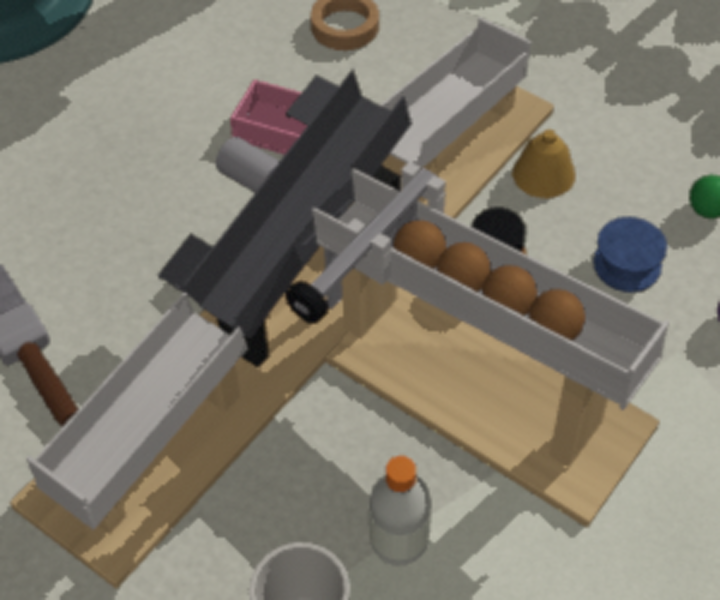

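```bash
cat > h.py <<'E'
import numpy as np, cv2
from plant import r
W,H=640,480
def K(n):
    c=r.calibration(n); f=240/np.tan(np.radians(c["fov_y"]/2)); return f,c["cx"],c["cy"],np.array(c["T"])
def proj(n,p):
    f,cx,cy,T=K(n); q=np.linalg.inv(T)@np.append(p,1); return np.array([cx+f*q[0]/q[2],cy+f*q[1]/q[2]])
def ray(n,u):
    f,cx,cy,T=K(n); d=T[:3,:3]@np.array([(u[0]-cx)/f,(u[1]-cy)/f,1]); return T[:3,3],d
def plane(n,u,z):
    o,d=ray(n,u); return o+d*(z-o[2])/d[2]
def tri(u1,u2):
    o1,d1=ray("top",u1);o2,d2=ray("scene",u2)
    s=np.linalg.lstsq(np.c_[d1,-d2],o2-o1,rcond=None)[0]; a=o1+d1*s[0];b=o2+d2*s[1]; return (a+b)/2,np.linalg.norm(a-b)
E
python3 - <<'E'
from h import *
px=np.array([(27,424),(45,550),(737,432),(716,312)])/2.65+[205,90]
F=np.array([(.055,.3),(-.055,.3),(-.055,-.3),(.055,-.3)])
P=np.array([plane("top",u,.012)[:2] for u in px])
fc,pc=F.mean(0),P.mean(0); Hm=(F-fc).T@(P-pc); U,S,V=np.linalg.svd(Hm); R=(U@V).T; t=pc-R@fc
print("pos",t,"yaw",np.arctan2(R[1,0],R[0,0]),"res mm",((P-(F@R.T+t))*1000).round(1))
w=lambda x,y,z:np.append(R@[x,y]+t,z)
tc=lambda u:((u-[205,90])*2.65).round(); sc=lambda u:((u-[160,150])*2.4).round()
for n,p in dict(knob=(.085,-.112,.1665),tabLup=(-.048,.086,.129),tabLdn=(-.048,.086,.082),tabRup=(-.048,-.086,.129),tabRdn=(-.048,-.086,.082),chR=(0,-.284,.077),chL=(0,.284,.077),trend=(.3,0,.17)).items():
    print(n,w(*p).round(4),tc(proj("top",w(*p))),sc(proj("scene",w(*p))))
# triangulate tabs and knob
for n,a,b in [("tabL",(298,502),(320,97)),("tabR",(498,469),(190,262)),("knob",(513,288),(300,300))]:
    p,e=tri(np.array(a)/2.65+[205,90],np.array(b)/2.4+[160,150]); print(n,p.round(4),e,(R.T@(p[:2]-t)).round(4))
E
```

```text
pos [ 0.51044369 -0.01457796] yaw 0.16586251825628912 res mm [[-0.5 -1.8]
 [ 0.6 -0.3]
 [ 2.8  2. ]
 [-2.9  0.1]]
knob [ 0.6128 -0.111   0.1665] [516. 287.] [296. 307.]
tabLup [0.4489 0.0623 0.129 ] [288. 503.] [323. 100.]
tabLdn [0.4489 0.0623 0.082 ] [290. 502.] [325. 138.]
tabRup [ 0.4773 -0.1073  0.129 ] [507. 466.] [184. 229.]
tabRdn [ 0.4773 -0.1073  0.082 ] [500. 467.] [191. 266.]
chR [ 0.5573 -0.2947  0.077 ] [729. 369.] [ 55. 482.]
chL [0.4636 0.2655 0.077 ] [ 40. 484.] [499.  38.]
trend [0.8063 0.035  0.17  ] [324.  35.] [647. 350.]
tabL [0.4504 0.0558 0.1378] 0.0027194975494358345 [-0.0476  0.0793]
tabR [ 0.4756 -0.106   0.0849] 0.0007667113429892303 [-0.0494 -0.0844]
knob [ 0.612  -0.1076  0.1707] 0.0012965479102759903 [ 0.0848 -0.1085]
```

```bash
cat >> h.py <<'E'
from scipy.spatial.transform import Rotation as Ro
yaw=.1659; t0=np.array([.5104,-.0146])
def fw(x,y,z): 
    c,s=np.cos(yaw),np.sin(yaw); return np.array([c*x-s*y+t0[0],s*x+c*y+t0[1],z])
def wf(p):
    c,s=np.cos(yaw),np.sin(yaw); d=p[:2]-t0; return np.array([c*d[0]+s*d[1],-s*d[0]+c*d[1],p[2]])
def status():
    o=r.get_obs(); R=Ro.from_rotvec(o["tool_rot"]).as_matrix()
    print("clk",o["clock"],"pos",o["position"].round(4),"feeder",wf(o["position"]).round(4),"F",o["wrist_force"].round(2),"open",round(o["opening"],4),"q6",o["q"][5].round(2))
    ya=np.arctan2(R[1,1],R[0,1]); print("turn so tool y||feeder y:",((ya-(np.pi/2+yaw)+np.pi/2)%np.pi-np.pi/2).round(3), "z",R[:,2].round(3))
    return o,R
def to(*p):
    o,R=status() ; print("shift cm",(R.T@(fw(*p)-o["position"])*100).round(2))
E
python3 - <<'E'
from h import *
to(-.050,.086,.39); to(-.050,.086,.17)
print(plane("top",(95,350),.2),plane("top",(95,350),.1), tri((95,358),(540,175)), tri((95,150),(390,65)))
E
```

```text
clk 0.1 pos [0.1516 0.6571 0.2375] feeder [-0.2429  0.7217  0.2375] F [0.28 0.65 0.1 ] open 0.0882 q6 -0.04
turn so tool y||feeder y: -0.393 z [-0.    -0.002 -1.   ]
shift cm [-42.15 -51.38 -15.15]
clk 0.1 pos [0.1516 0.6571 0.2375] feeder [-0.2429  0.7217  0.2375] F [0.28 0.65 0.1 ] open 0.0882 q6 -0.04
turn so tool y||feeder y: -0.393 z [-0.    -0.002 -1.   ]
shift cm [-42.15 -51.34   6.85]
[0.31331545 0.48385347 0.2       ] [0.30052491 0.52259732 0.1       ] (array([ 0.47021767,  0.65421416, -0.09087058]), np.float64(0.4419067570425105)) (array([0.58740701, 0.30292172, 0.42827372]), np.float64(0.22216397266220242))
```

Candidates, in top-view pixels:
- **Raised tab:** left tab at (316,280), right tab at (392,266). The left one triangulates to z≈0.13 m and the right one to 0.085 m, so left is up.
- **Knob:** the black disc on the bar at (397,199). The black jar lid at (295,208) is not it, since it isn't on the bar.
- **Balls, not to be touched:** brown ones at (333–343, 140–198). The green (210,172) and purple (248,131) ones are look-alikes to leave alone.

The close crops confirm it: the left gate end is raised, so I press the left tab.

Emit:
jog_arm --moves '[[[0, 0, -6, 0], [0, 0, -12, 0], [-2, -3, -15, 0], [-6, -7.5, -15, -0.1], [-10, -12, -15, -0.2], [-14, -17, -15, -0.3], [-18, -22, -15, -0.39], [-22, -27, -15, -0.39], [-26, -32, -15, -0.39], [-30, -37, -15, -0.39], [-34, -42, -15, -0.39], [-38, -47, -15, -0.39]]]' --gripper 1

```text
clock: 1.6
position: [0.4119, 0.122, 0.3885]
tool_rot: [-0.256, 3.131, 0.0]
wrist_force: [0.4, -0.2, 0.3]
opening: 0.0005
```

Run:
```python
from h import *
to(-.050,.084,.16)
```

```text
clk 1.6 pos [0.4119 0.122  0.3885] feeder [-0.0746  0.151   0.3885] F [ 0.4  -0.23  0.34] open 0.0005 q6 -1.5
turn so tool y||feeder y: -0.003 z [ 0.  0. -1.]
shift cm [-2.47 -6.7  22.84]
```

Emit:
jog_arm --moves '[[[-1, -3, 4, 0], [-2.3, -6.7, 9, 0], [-2.3, -6.7, 14.5, 0], [-2.3, -6.7, 19, 0], [-2.3, -6.7, 23, 0], [-2.3, -6.7, 23, 0]]]'

```text
clock: 2.35
position: [0.4418, 0.0612, 0.1551]
tool_rot: [0.255, -3.123, 0.0]
wrist_force: [-0.2, 0.9, 0.6]
opening: 0.0002
```

Run:
```python
from h import *
status()
for n,(x0,y0,x1,y1) in dict(top=(205,90,505,310),scene=(160,150,460,400)).items():
    a=r.read_camera(n)[y0:y1,x0:x1,::-1]; cv2.imwrite(f"pics/{n}1.png",cv2.resize(a,None,fx=2.4,fy=2.4))
```

```text
clk 2.35 pos [0.4418 0.0612 0.1551] feeder [-0.0551  0.0861  0.1551] F [-0.23  0.86  0.6 ] open 0.0002 q6 -1.65
turn so tool y||feeder y: -0.003 z [-0.009 -0.001 -1.   ]
```

View pics/scene1.png

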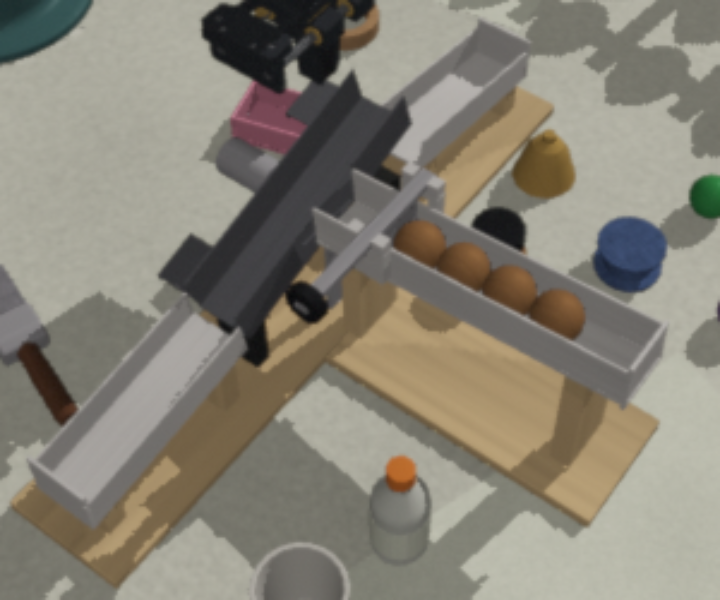

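View pics/top1.png

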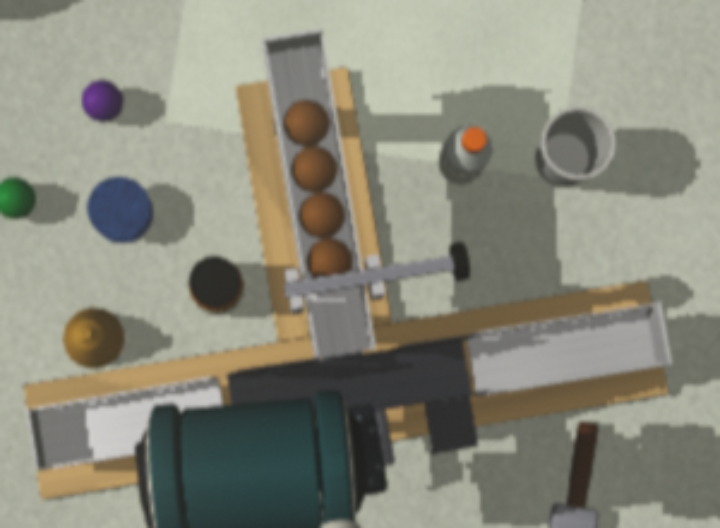

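Emit:
jog_arm --moves '[[[0, 0, 1, 0], [0, 0, 2, 0], [0, 0, 3, 0], [0, 0, 4, 0], [0, 0, 5, 0], [0, 0, 5.7, 0], [0, 0, 6.2, 0], [0, 0, 6.2, 0]]]'

```text
clock: 3.45
position: [0.445, 0.0616, 0.0963]
tool_rot: [0.256, -3.13, 0.0]
wrist_force: [0.5, 0.6, -0.5]
opening: 0.0004
```

Run:
```python
from h import *
status()
for n,(x0,y0,x1,y1) in dict(scene=(160,150,460,400)).items():
    a=r.read_camera(n)[y0:y1,x0:x1,::-1]; cv2.imwrite(f"pics/{n}2.png",cv2.resize(a,None,fx=2.4,fy=2.4))
```

```text
clk 3.45 pos [0.445  0.0616 0.0963] feeder [-0.0519  0.0859  0.0963] F [ 0.46  0.57 -0.46] open 0.0004 q6 -1.65
turn so tool y||feeder y: -0.003 z [-0.001 -0.    -1.   ]
```

View pics/scene2.png

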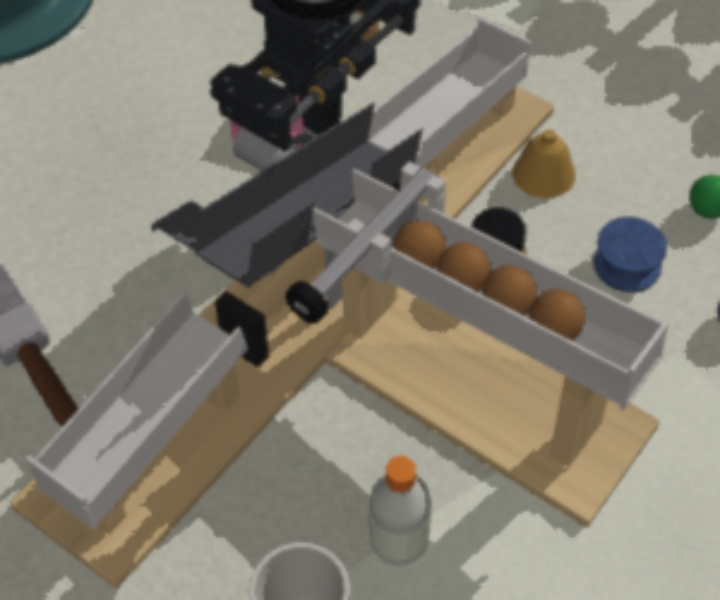

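The gate has rocked over: its right end is now up. Next I retract and go round to the knob.

Emit:
jog_arm --moves '[[[0, 0, -5, 0], [0, 0, -10, 0], [0, 0, -16, 0], [-2, -4, -20, 0], [-5, -9, -20, 0], [-7.5, -14, -20, 0], [-10, -19, -20, 0], [-12.5, -24, -20, 0], [-13.7, -27.6, -20, 0], [-13.7, -27.6, -20, 0]]]'

```text
clock: 4.75
position: [0.6261, -0.191, 0.2962]
tool_rot: [0.252, -3.131, 0.001]
wrist_force: [-0.1, 0.6, -0.2]
opening: 0.0003
```

Run:
```python
from h import *
to(.085,-.185,.157)
for n,(x0,y0,x1,y1) in dict(scene=(160,150,460,400)).items():
    a=r.read_camera(n)[y0:y1,x0:x1,::-1]; cv2.imwrite(f"pics/{n}3.png",cv2.resize(a,None,fx=2.4,fy=2.4))
```

```text
clk 4.75 pos [ 0.6261 -0.191   0.2962] feeder [ 0.085  -0.193   0.2962] F [-0.07  0.56 -0.17] open 0.0003 q6 -2.06
turn so tool y||feeder y: -0.006 z [-0. -0. -1.]
shift cm [-0.    0.81 13.92]
```

View pics/scene3.png

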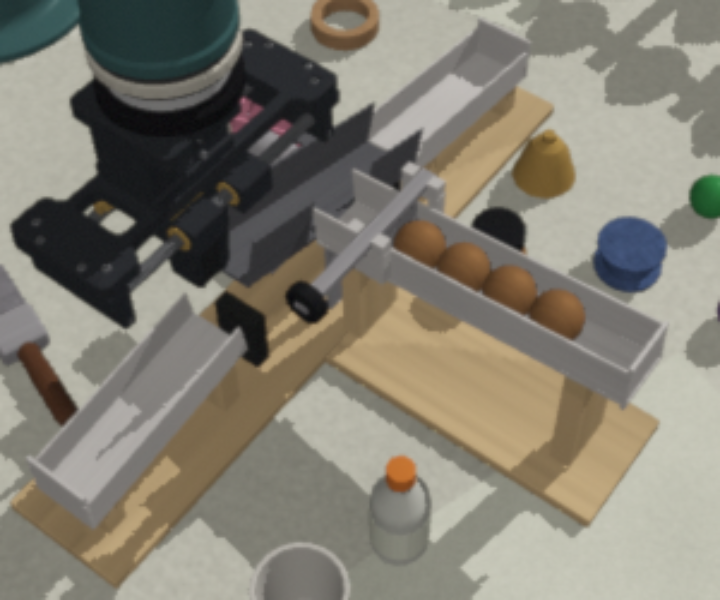

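Emit:
jog_arm --moves '[[[0, 0, 4, 0], [0, 0, 8, 0], [0, 0.8, 12, 0], [0, 0.8, 13.9, 0], [0, 0.8, 13.9, 0]]]'

```text
clock: 5.42
position: [0.623, -0.1796, 0.1567]
tool_rot: [0.257, -3.129, -0.002]
wrist_force: [0.1, -1.0, 0.2]
opening: 0.0009
```

Run:
```python
from h import *
to(.085,-.1295,.157)
for n,(x0,y0,x1,y1) in dict(scene=(160,150,460,400)).items():
    a=r.read_camera(n)[y0:y1,x0:x1,::-1]; cv2.imwrite(f"pics/{n}4.png",cv2.resize(a,None,fx=2.4,fy=2.4))
```

```text
clk 5.425 pos [ 0.623  -0.1796  0.1567] feeder [ 0.0838 -0.1813  0.1567] F [ 0.12 -0.99  0.18] open 0.0009 q6 -2.05
turn so tool y||feeder y: -0.002 z [-0.003  0.001 -1.   ]
shift cm [-0.11  5.18 -0.03]
```

View pics/scene4.png

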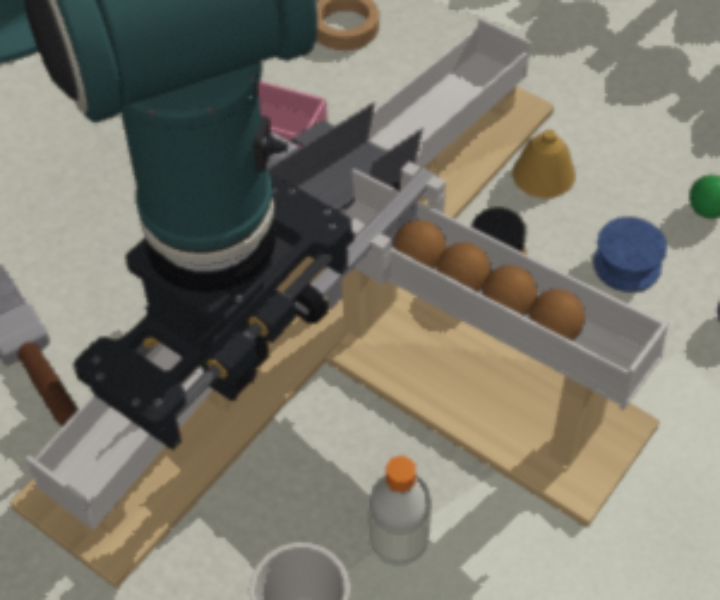

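Emit:
jog_arm --moves '[[[0, 2, 0, 0], [0, 4, 0, 0], [0, 5, 0, 0], [0, 6, 0, 0], [0, 7, 0, 0], [0, 8, 0, 0], [0, 9, 0, 0], [0, 9.7, 0, 0], [0, 10.2, 0, 0], [0, 10.2, 0, 0]]]'

```text
clock: 6.72
position: [0.6071, -0.0794, 0.1574]
tool_rot: [0.257, -3.13, -0.001]
wrist_force: [-0.8, 0.2, -0.8]
opening: 0.0004
```

Run:
```python
from h import *
status()
for n,(x0,y0,x1,y1) in dict(scene=(160,150,460,400)).items():
    a=r.read_camera(n)[y0:y1,x0:x1,::-1]; cv2.imwrite(f"pics/{n}5.png",cv2.resize(a,None,fx=2.4,fy=2.4))
```

```text
clk 6.725 pos [ 0.6071 -0.0794  0.1574] feeder [ 0.0847 -0.0798  0.1574] F [-0.84  0.25 -0.85] open 0.0004 q6 -1.91
turn so tool y||feeder y: -0.002 z [-0.001  0.001 -1.   ]
```

View pics/scene5.png

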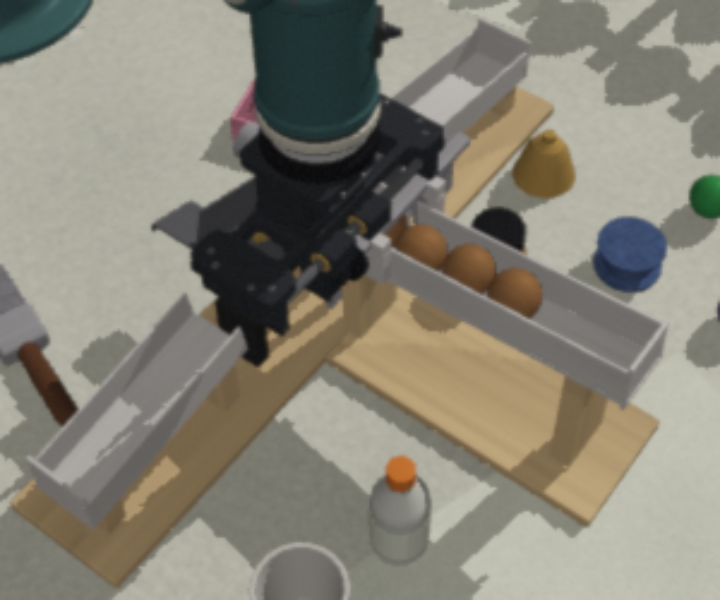

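The balls have started to run. I keep pushing to the end stop.

Emit:
jog_arm --moves '[[[0, 0.4, 0, 0], [0, 0.8, 0, 0], [0, 0.8, 0, 0]]]'

```text
clock: 7.15
position: [0.606, -0.0717, 0.1575]
tool_rot: [0.256, -3.131, -0.001]
wrist_force: [0.9, -0.1, -0.5]
opening: 0.0005
```

Run:
```python
from h import *
status()
for n,(x0,y0,x1,y1) in dict(scene=(160,150,460,400)).items():
    a=r.read_camera(n)[y0:y1,x0:x1,::-1]; cv2.imwrite(f"pics/{n}6.png",cv2.resize(a,None,fx=2.4,fy=2.4))
```

```text
clk 7.15 pos [ 0.606  -0.0717  0.1575] feeder [ 0.0848 -0.0721  0.1575] F [ 0.94 -0.08 -0.53] open 0.0005 q6 -1.89
turn so tool y||feeder y: -0.003 z [-0.  0. -1.]
```

View pics/scene6.png

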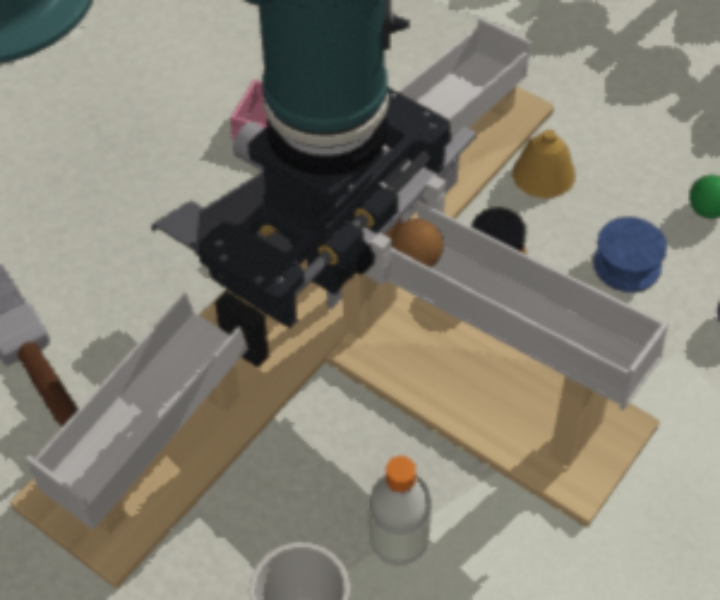

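Emit:
jog_arm --moves '[[[0, 0.3, 0, 0], [0, 0.3, 0, 0], [0, 0.3, 0, 0]]]'

```text
clock: 7.58
position: [0.606, -0.0707, 0.1578]
tool_rot: [-0.256, 3.131, -0.005]
wrist_force: [1.3, -5.6, -0.7]
opening: 0.0004
```

Emit:
jog_arm --moves '[[[0, 0.3, 0, 0], [0, 0.3, 0, 0]]]'

```text
clock: 7.82
position: [0.606, -0.0706, 0.1579]
tool_rot: [-0.257, 3.13, -0.012]
wrist_force: [2.0, -14.5, -2.3]
opening: 0.0005
```

The force rises against the end stop, so the slide is fully in. I back off along −y, then go up and away.

Emit:
jog_arm --moves '[[[0, -3, 0, 0], [0, -6, 0, 0], [0, -8, 0, 0], [0, -9, -2, 0], [0, -9, -7, 0], [0, -9, -12, 0], [0, -9, -17, 0], [4, -9, -20, 0], [8, -9, -20, 0], [12, -9, -20, 0], [16, -9, -20, 0], [16, -9, -20, 0]]]'

```text
clock: 9.32
position: [0.4603, -0.1807, 0.3599]
tool_rot: [-0.254, 3.129, -0.002]
wrist_force: [0.3, 0.5, -0.4]
opening: 0.0002
```

Run:
```python
from h import *
status()
for n,(x0,y0,x1,y1) in dict(top=(205,90,505,310),scene=(160,150,460,400)).items():
    f=r.read_camera(n); cv2.imwrite(f"pics/{n}7f.png",f[:,:,::-1]); a=f[y0:y1,x0:x1,::-1]; cv2.imwrite(f"pics/{n}7.png",cv2.resize(a,None,fx=2.4,fy=2.4))
```

```text
clk 9.325 pos [ 0.4603 -0.1807  0.3599] feeder [-0.0768 -0.1555  0.3599] F [ 0.27  0.51 -0.37] open 0.0002 q6 -2.16
turn so tool y||feeder y: -0.004 z [ 0.003 -0.001 -1.   ]
```

View pics/scene7.png

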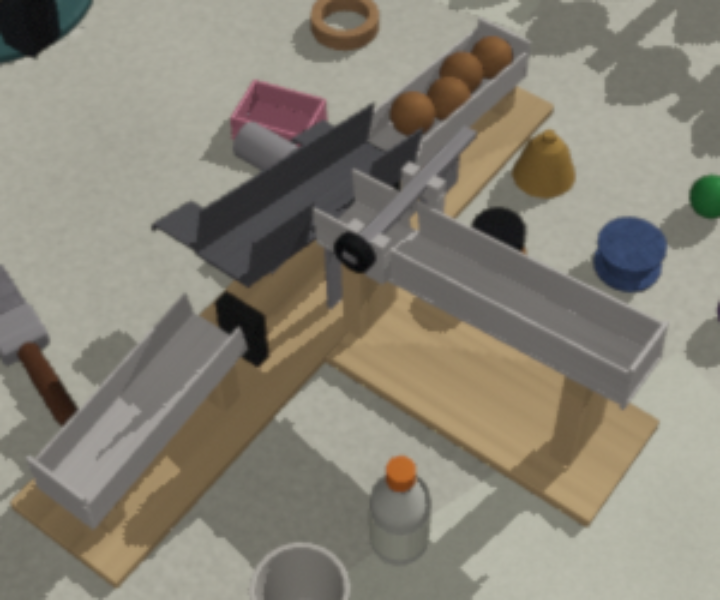

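View pics/top7.png

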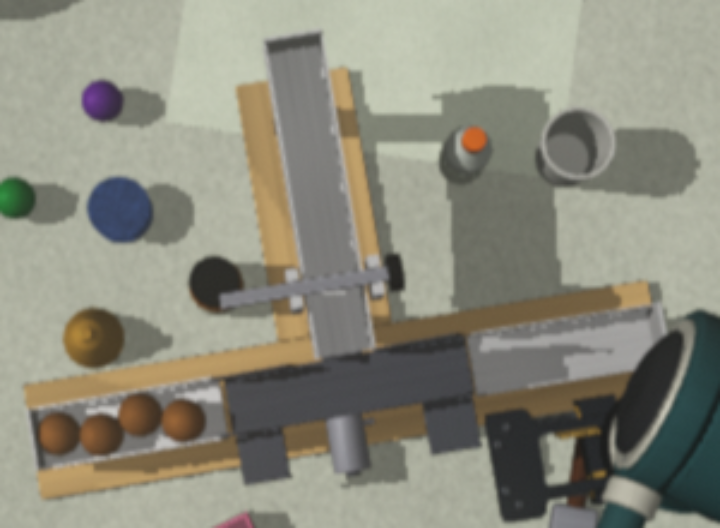

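All four balls are in the left chute, at about (58–184, 415–435) in the top crop. I wait a second, then check they are still and measure where they lie.

Emit:
jog_arm --moves '[[[0, 0, -2, 0], [0, 0, -2, 0], [0, 0, -2, 0], [0, 0, -2, 0], [0, 0, -2, 0], [0, 0, -2, 0], [0, 0, -2, 0], [0, 0, -2, 0]]]'

```text
clock: 10.42
position: [0.4619, -0.1809, 0.3777]
tool_rot: [-0.256, 3.131, -0.0]
wrist_force: [-1.1, -0.0, 0.2]
opening: 0.0007
```

Run:
```python
from h import *
f=r.read_camera("top")[:,:,::-1].copy(); p=cv2.imread("pics/top7f.png")
reg=(slice(230,310),slice(205,300))
print("diff in chute",cv2.absdiff(f,p)[reg].max(), "rest diff", cv2.absdiff(f,p)[90:240,205:480].max())
hsv=cv2.cvtColor(f,cv2.COLOR_BGR2HSV)
for u in [(58,434),(101,435),(140,413),(184,420)]:
    print(wf(plane("top",np.array(u)/2.4+[205,90],.08)).round(3))
o=cv2.imread("pics/top0.png")
for nm,(x,y) in dict(tub=(304,324),tape=(240,350),blue=(255,177),jar=(295,208),bell=(244,230),glue=(401,152),cup=(445,150)).items():
    s=(slice(y-20,y+20),slice(x-20,x+20)); print(nm,round(float(cv2.absdiff(f[s],o[s]).mean()),1))
status()
cv2.imwrite("pics/top8.png",f)
```

```text
diff in chute 4 rest diff 102
[0.    0.263 0.08 ]
[-0.007  0.226  0.08 ]
[0.007 0.188 0.08 ]
[-0.006  0.15   0.08 ]
tub 7.9
tape 9.0
blue 8.2
jar 11.3
bell 7.6
glue 8.4
cup 8.2
clk 10.475 pos [ 0.4619 -0.1809  0.3777] feeder [-0.0753 -0.1561  0.3777] F [-1.1  -0.59  0.7 ] open 0.0003 q6 -2.16
turn so tool y||feeder y: -0.003 z [ 0. -0. -1.]
```

View pics/top8.png

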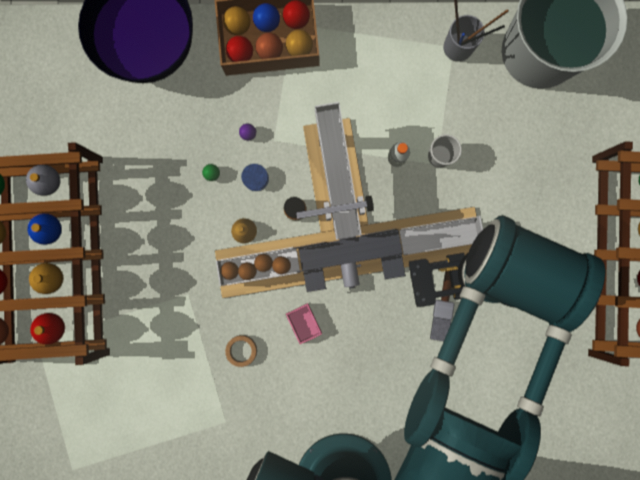

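Run:
```python
from h import *
print(r.finish_job())
```

```text
the job is handed in; nothing more can be done
None
```

The job is done and handed in at about 10.5 s on the robot's clock; no verdict is reported. I pressed the raised left tab down with the closed fingertips until the gate rocked over. Then I pushed the stop knob in until the force rose to about 14.5 N against its end stop, backed off, and lifted clear to about 0.38 m.

Last checks:
- **Balls:** all four lie in the left chute at feeder y ≈ 0.15, 0.19, 0.23 and 0.26 m. There was no visible movement in the chute between two pictures about 1 s apart.
- **Gate and slide:** the pictures show the gate resting with its right end up and the slide in. I judged the gate by eye and did not measure its lean angle.
- **Things lying about:** all stand where they were in the final top view, except that the arm partly hides the brush there. The arm passed well above it.
- **A check that disagreed:** a wider before-and-after picture comparison showed a large change outside the chute. I put it down to the arm still moving in view, but did not trace it further.

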